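# Gauge a collared pin on a bench comparator and hold it for the reading

## Task

Lift the white dust cap off the gauge stand's table and stand it upright on the bench top. Then take the pin with the wide collar out of the wooden rack, put its nose down into the bore of the gauge table and press it, upright, against the sprung measuring plunger until the collar sits fully home, flat on the table, and keep it pressed there firmly but not hard while the dial is read: the program finishes holding the pin down. Leave the two smaller pins in the rack and the green oil vial behind the stand alone.

Things in the scene. Friction and masses are not known exactly. Their poses are not given: they have to be found in the camera images.
- gauge: Grey gauge stand fixed on the bench, 130 mm deep (its x) by 110 mm wide (its y), 150 mm high; origin on the bench top (z = 0) straight below the bore's axis, z up, x pointing to the back (column side). A dial gauge looks to the front (-x) below the table; nothing stands higher than the table.
- gauge_seat (a point): Centre of the bore's mouth in the upper face of the flat steel table of the gauge stand (table 106 x 100 x 16 mm, its front edge 42 mm before the bore; face level, 150 mm above the bench). The bore is 19 mm in diameter, straight through, with a small chamfer; it is covered by the dust cap at the start. Axes as gauge.
- gauge_table: The steel table plate itself (part of the stand, does not move); origin on the bore's axis at its underside, 16 mm below gauge_seat. The wide pin's collar must come to rest on its upper face: this is the hard stop. A push on it of 5 to 15 N beyond the spring's is right; over 40 N is too hard, over 60 N damages it.
- plunger (a joint): Travel (m) of the sprung steel plunger below the bore: 0 = up at rest, its tip 16 mm below the table's face; grows as it is pressed down, 0.010 when the wide pin's collar sits on the table (its own end stop: 0.014). The spring pushes up with about 5 N at rest, 11 N at 0.010: more than the pin's weight, so the pin rises about 10 mm again if let go.
- rack: Wooden block 74 (x) x 206 (y) x 40 mm high, fixed on the bench, with three upright 19 mm holes in a row along its y, 66 mm apart, the middle one at its centre; origin at the centre of its underside, on the bench. Each hole holds one pin, nose down, collar resting on the block.
- wide_pin: Steel turned pin with the wide collar, 80 mm long, about 0.25 kg: from its origin (centre of the nose's lower end) up: nose 16 mm diameter, 26 mm long; collar 40 mm diameter, 8 mm thick (26 to 34 mm); shank 22 mm diameter, 46 mm long (34 to 80 mm), where it is gripped. z along its axis, up. Starts upright in any of the three holes of the rack, its origin 14 mm above the bench.
- small_pin_a: Smaller steel pin, 64 mm long, in another hole of the rack: collar 28 mm, shank 14 mm in diameter and 30 mm long, same nose. Origin at the nose's lower end, z up. To be left in the rack.
- small_pin_b: A second smaller pin just like small_pin_a, in the remaining hole of the rack. To be left in the rack.
- dust_cap: White plastic cap, 36 mm diameter, 31 mm high, about 30 g, standing loose on the gauge table over the bore; origin at the centre of its underside, z up. Free bench top to stand it on lies between the stand and the rack, near the bench's front edge (the bench top begins about 0.34 m ahead of the robot's base).
- oil_vial: Green oil vial, 25 mm diameter, 67 mm high, standing on the bench farther back than the gauge stand; origin at the centre of its underside. To be left alone.
Mind the look-alikes: they are no part of the job. What is shaped like the wide_pin but blue or pink is not meant. Leave any pink look-alike of the dust_cap alone.

How it is judged (in metres and radians):
On the way, in this order (a step that is already met when the one before it is completed fails the run):
1. the dust cap stands upright on the bench (height (world z) of dust_cap below 0.015 m and angle between dust_cap's own z axis and vertical below 0.15 rad and linear speed of dust_cap below 0.02 m/s), for 0.2 s.
2. the fingers hold the wide pin clear above the rack or the gauge table (height (world z) of wide_pin above 0.045 m and contact force between the fingers and wide_pin above 1 N), for 0.1 s.
3. the nose is in the bore and pushes the plunger (horizontal distance between wide_pin and gauge_seat below 0.005 m and value of joint plunger above 0.002 m), for 0.1 s.
At the end, for the whole second after the job is handed in: The wide pin is upright (0.05 rad) in the bore, collar within 1.5 mm of the table and pressing on it with 1.5 to 40 N, plunger in by over 8.5 mm, pin still and pressed by the fingers through the last second; the dust cap stands upright, at rest, on the bench top (all of step 1 and horizontal distance between wide_pin and gauge_seat below 0.005 m and z of wide_pin in the frame of gauge_seat below -0.0245 m and angle between wide_pin's own z axis and vertical below 0.05 rad and value of joint plunger above 0.0085 m and contact force between wide_pin and gauge_table between 1.5 and 40 N and contact force between the fingers and wide_pin above 1 N and linear speed of wide_pin below 0.02 m/s); the arm keeps its last pose, push and grip.
It fails at once if a smaller pin is moved by more than 15 mm (distance of any of small_pin_a, small_pin_b from where it was at the start of the episode above 0.015 m).
It fails at once if the oil vial is moved by more than 20 mm or tipped (distance of oil_vial from where it was at the start of the episode above 0.02 m or angle between oil_vial's own z axis and vertical above 0.4 rad).
It fails at once if the pin is rammed on the table with more than 60 N (contact force between wide_pin and gauge_table above 60 N).
It also fails if it takes over 56 s, if anything falls off the work surface, if the arm or the gripper's body presses on something with over 40 N, if the wrist force passes 120 N, or if a joint passes its speed limit or range.

## Robot

A 7-joint arm with a two-finger parallel gripper is mounted at the origin on a cart in front of the work surface, level with it; the furniture and walls round the work are solid. World frame = base frame: x ahead of the robot, y to its left, z up, the work surface at z = 0. Lengths are in m, angles in degrees, forces in N, time in s.
With the tool pointing down it reaches from about 0.4 to 0.85 m from the base axis. Payload 4.5 kg.
Tool frame: the origin (TCP) lies at the very end of the fingers, on their centre line; the grasp point (between the pads) lies 19 mm behind it; z points along the fingers, y is the line along which they close (so a half turn about z gives the same grasp; the last joint's range is limited). The gripper opens to 88 mm and grips with 3 to 60 N. Pads are 18 mm wide; open, the fingers measure 123 mm over their backs; the gripper's body (75 mm by 187 mm) begins 45 mm behind the grasp point.
Start: joints at [65.42, 39.483, -11.15, 89.685, 9.013, 51.709, -12.324], TCP at [0.279, -0.559, 0.216] pointing down, gripper open.
Joint ranges: [-172.22, 172.22], [-26.19, 119.32], [-84.43, 86.54], [7.71, 146.69], [-57.33, 237.33], [2.42, 119.75], [-152.13, 152.13]. Speed limits (degrees/s): [147.25, 147.25, 180, 180, 180, 180, 180].

## Interface

Orientations are given as a 3x3 rotation matrix whose columns are the frame's x, y, z axes.
In Python, from rig import robot, get_image, sign_off gives the robot as it stands.
- The arm moves only by the tool move_arm, never from a script. Its argument "targets" is a list of rows, each an object with "dp": the shift along the world's x, y, z in mm, a list of three; "dr": the turn, a rotation vector about the world's x, y, z in degrees, a list of three; "gripper": the closure, from 0 (fully open) to 1 (shut). In form: [{"dp": [x, y, z], "dr": [wx, wy, wz], "gripper": gripper}, ...]. A call has 1 to 12 rows; each row is the pose to reach, as a shift and turn from the pose commanded when the call began; what a row does not reach only later rows make up. A row lasts 1/10 s, in which the tool goes at most 50 mm and 8.59 degrees, less where a joint would pass 70% of its speed; a pose out of reach is approached as far as the arm can. A call with a gripper value outside its range is refused whole. The fingers move at their own pace and stop on an object; "squeeze" is the grip in N (left out, the last holds). Time passes only in rows, so rows that repeat a pose let the fingers close. It gives the time, the measured TCP pose, the force, the opening and the grip force at its end, in the units of the state.
- robot.sense(): the state, without advancing time (a new reading comes with each control period).
- get_image(name): name is "scene" or "top"; returns a dict with "pixels" (480x640x3 uint8, blue, green, red), "intrinsics" (3x3 intrinsics, pixels), "D" ([k1, k2, p1, p2, k3] as OpenCV has them; the pictures are not rectified), "cam_to_world" (4x4, takes a point from camera to world coordinates). Camera axes: x right, y up, looking along -z (the intrinsics and any distortion apply to the point x, -y, -z); pixel columns grow to the right and rows downward; lengths in m; the calibration is good to about 2 mm. A picture is of the moment at which its call begins. There is no depth.
- sign_off(): hands the job in; it is judged then, once.
The state is a dict: "clock": time; "joints": joint angles; "joint_velocities": joint speeds; "joint_torque": joint torques, N m; "eef_pos": TCP position; "ee_rot": TCP orientation; "contact_force": force on the tool from outside, world axes, zero at the start; "moment": the same for the moment, N m; "opening": finger opening in m; "grip_force": force on a finger pad.
Only numpy, scipy, OpenCV 4.12 (cv2) and the standard library are available. Lean on these libraries where they do the work, as an engineer would, in place of code of your own. Each camera call takes 0.05 s, during which the arm holds its last target. There are 200 camera calls.

## Working session

There is one attempt and no reset: what is moved stays moved. The work goes in short steps, Python scripts to look and compute and a tool call to move; the robot and the scene stay as the last step left them, time stands still between calls to the robot, and variables do not carry over. Pictures are saved under pics/ and viewed, at most 10 in all, crops included, and the job is handed in when it is done.

Besides the shell and the picture viewer there is one more tool, called as a command line: name --argument value ..., lists and objects as JSON in quotes. move_arm: Moves the arm, as the interface text tells. Its arguments: {"type":"object","properties":{"targets":{"type":"array","items":{"type":"object","properties":{"dp":{"type":"array","items":{"type":"number"}},"dr":{"type":"array","items":{"type":"number"}},"gripper":{"type":"number"}}}},"squeeze":{"type":"number"}},"required":["targets"]}

```bash
mkdir -p pics; cat > h.py <<'E'
import numpy as np, cv2
from rig import robot, get_image, sign_off
def ray(im,u,v):
    K=np.array(im["intrinsics"],float);D=np.array(im["D"],float)
    p=cv2.undistortPoints(np.array([[[u,v]]],float),K,D)[0,0]
    T=np.array(im["cam_to_world"]);d=T[:3,:3]@np.array([p[0],-p[1],-1.0]);return T[:3,3],d
def onz(im,u,v,z):
    o,d=ray(im,u,v);return o+d*(z-o[2])/d[2]
def proj(im,P):
    T=np.array(im["cam_to_world"]);c=T[:3,:3].T@(np.array(P,float)-T[:3,3])
    q,_=cv2.projectPoints(np.array([[c[0],-c[1],-c[2]]]),np.zeros(3),np.zeros(3),np.array(im["intrinsics"],float),np.array(im["D"],float));return q[0,0]
E
python3 - <<'E'
from h import *
import pickle
d={}
for n in("scene","top"):
    im=get_image(n);d[n]=im;cv2.imwrite(f"pics/{n}0.png",im["pixels"]);print(n,np.round(im["cam_to_world"],3).tolist(),np.round(im["intrinsics"],1).tolist())
pickle.dump(d,open("d0.pkl","wb"))
s=robot.sense();print(s["clock"],s["eef_pos"],s["ee_rot"],s["opening"])
E
```

```text
scene [[0.769, 0.299, -0.565, -0.046], [-0.639, 0.35, -0.685, -0.444], [-0.007, 0.888, 0.46, 0.612], [0.0, 0.0, 0.0, 1.0]] [[454.5, 0.0, 314.4], [0.0, 454.5, 239.1], [0.0, 0.0, 1.0]]
top [[-0.004, 0.997, -0.076, 0.489], [-1.0, -0.006, -0.016, 0.291], [-0.016, 0.076, 0.997, 1.339], [0.0, 0.0, 0.0, 1.0]] [[435.8, 0.0, 320.0], [0.0, 435.8, 244.8], [0.0, 0.0, 1.0]]
0.1 [ 0.27874342 -0.55873105  0.21489326] [[ 8.94791544e-01  4.46483456e-01 -7.84981913e-04]
 [ 4.46484143e-01 -8.94790364e-01  1.45420138e-03]
 [-5.31173923e-05 -1.65168908e-03 -9.99998635e-01]] 0.08817731270467677
```

View pics/scene0.png

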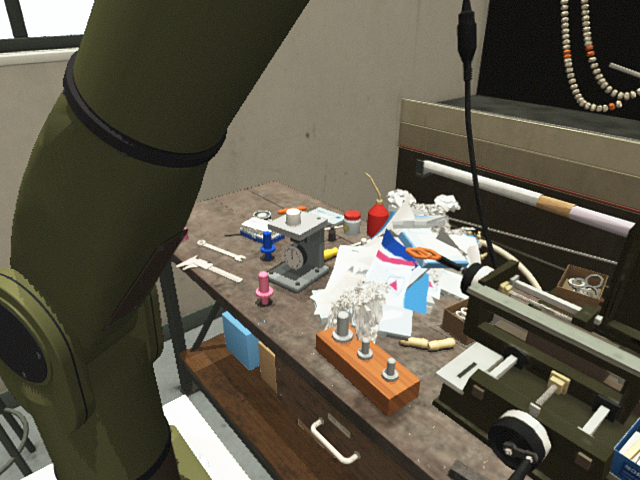

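View pics/top0.png

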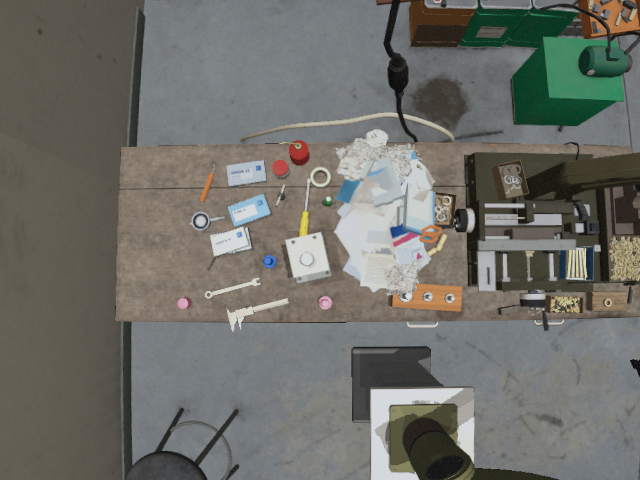

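Candidates: wide pin – steel at scene (342,325), the widest of three in the rack's left hole (small pins at (364,348) and (390,370)); the look-alikes are pink (263,287) and blue (267,247). Cap – white at scene (293,215) / top (307,260) on the stand; the pink cap is at top (183,303). I choose the steel pin at (342,325) and the white cap at (293,215). Next a close crop to check both, plus measurement.

```bash
python3 - <<'E'
from h import *
import pickle
d=pickle.load(open("d0.pkl","rb"));s=d["scene"];t=d["top"]
a=cv2.resize(s["pixels"][190:310,240:340],None,fx=4,fy=4,interpolation=cv2.INTER_CUBIC)
b=cv2.resize(s["pixels"][300:420,310:410],None,fx=4,fy=4,interpolation=cv2.INTER_CUBIC)
cv2.imwrite("pics/crop1.png",np.hstack([a,b]))
a=cv2.resize(t["pixels"][225:325,250:350],None,fx=4,fy=4,interpolation=cv2.INTER_CUBIC)
b=cv2.resize(t["pixels"][225:325,370:470],None,fx=4,fy=4,interpolation=cv2.INTER_CUBIC)
cv2.imwrite("pics/crop2.png",np.hstack([a,b]))
for n,u,v,z in[("cap",307,260,.181),("wp",405,297,.094),("spa",428,297,.078),("spb",450,297,.078),("pink",325,302,.08),("blue",269,262,.08),("vial",327,201,.067),("edge",360,320,0)]:print(n,onz(t,u,v,z).round(3))
E
```

```text
cap [0.538 0.344 0.181]
wp [0.435 0.069 0.094]
spa [ 0.433 -0.     0.078]
spb [ 0.433 -0.065  0.078]
pink [0.421 0.297 0.08 ]
blue [0.537 0.459 0.08 ]
vial [0.717 0.29  0.067]
edge [0.362 0.191 0.   ]
```

View pics/crop1.png

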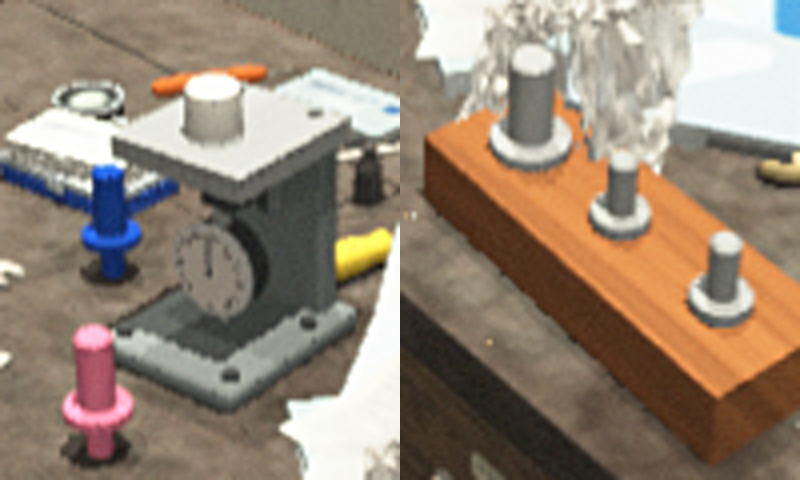

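View pics/crop2.png

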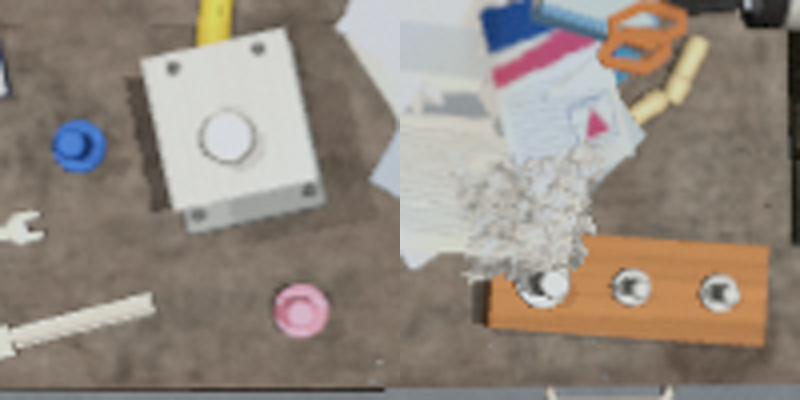

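The crop confirms it: the steel pin in the left hole has the widest collar and shank, and the plain white cap sits over the bore. The pink and blue pins stand on the bench, and some foil shreds lie just behind the wide pin.

```bash
cat >> h.py <<'E'
def tri(a,pa,b,pb):
    o1,d1=ray(a,*pa);o2,d2=ray(b,*pb);d1/=np.linalg.norm(d1);d2/=np.linalg.norm(d2)
    s=np.linalg.lstsq(np.c_[d1,-d2],o2-o1,rcond=None)[0];p,q=o1+s[0]*d1,o2+s[1]*d2;return (p+q)/2,np.linalg.norm(p-q)
E
python3 - <<'E'
from h import *
import pickle
d=pickle.load(open("d0.pkl","rb"));s=d["scene"];t=d["top"]
c=lambda x,o:(np.array(x)+.5)/4-.5+np.array(o)
for n,a,b,z in[("cap",c((213,84),(240,190)),c((228,137),(250,225)),.181),("wp",c((132,60),(310,300)),c((155,286),(370,225)),.094),
 ("s1",c((223,160),(310,300)),c((240,284),(370,225)),.078),("s2",c((326,243),(310,300)),c((325,290),(370,225)),.078)]:
    p,e=tri(s,a,t,b);print(n,p.round(4),round(e,4),onz(s,*a,z).round(4),onz(t,*b,z).round(4))
E
```

```text
cap [0.5407 0.3451 0.179 ] 0.0006 [0.5378 0.3417 0.181 ] [0.5409 0.3448 0.181 ]
wp [0.4368 0.0588 0.0906] 0.0 [0.4337 0.0556 0.094 ] [0.437  0.0595 0.094 ]
s1 [ 0.4358 -0.0056  0.0722] 0.0031 [ 0.4293 -0.0095  0.078 ] [ 0.4372 -0.0053  0.078 ]
s2 [ 0.4317 -0.0696  0.0696] 0.0003 [ 0.4242 -0.0753  0.078 ] [ 0.4322 -0.0673  0.078 ]
```

move_arm --targets '[{"dp": [0, 0, 40], "dr": [0, 0, 0], "gripper": 0}, {"dp": [10, 40, 90], "dr": [0, 0, 5], "gripper": 0}, {"dp": [20, 80, 110], "dr": [0, 0, 10], "gripper": 0}, {"dp": [30, 125, 110], "dr": [0, 0, 15], "gripper": 0}, {"dp": [40, 170, 110], "dr": [0, 0, 20], "gripper": 0}, {"dp": [55, 215, 110], "dr": [0, 0, 25], "gripper": 0}, {"dp": [70, 260, 110], "dr": [0, 0, 30], "gripper": 0}, {"dp": [85, 305, 110], "dr": [0, 0, 35], "gripper": 0}, {"dp": [100, 350, 110], "dr": [0, 0, 40], "gripper": 0}, {"dp": [115, 395, 110], "dr": [0, 0, 45], "gripper": 0}, {"dp": [130, 440, 110], "dr": [0, 0, 50], "gripper": 0}, {"dp": [145, 485, 110], "dr": [0, 0, 55], "gripper": 0}]'

```text
clock: 1.3
eef_pos: [0.4241, -0.0726, 0.3256]
ee_rot: [[0.144, 0.99, -0.0], [0.99, -0.144, -0.0], [-0.0, -0.0, -1.0]]
contact_force: [0.9, -0.3, 0.9]
opening: 0.088
grip_force: 0.0
```

move_arm --targets '[{"dp": [13, 46, 0], "dr": [0, 0, 3], "gripper": 0}, {"dp": [26, 92, 0], "dr": [0, 0, 6], "gripper": 0}, {"dp": [39, 138, 0], "dr": [0, 0, 8.4], "gripper": 0}, {"dp": [52, 184, 0], "dr": [0, 0, 8.4], "gripper": 0}, {"dp": [65, 230, 0], "dr": [0, 0, 8.4], "gripper": 0}, {"dp": [78, 276, 0], "dr": [0, 0, 8.4], "gripper": 0}, {"dp": [91, 322, 0], "dr": [0, 0, 8.4], "gripper": 0}, {"dp": [104, 368, -20], "dr": [0, 0, 8.4], "gripper": 0}, {"dp": [116, 417, -40], "dr": [0, 0, 8.4], "gripper": 0}, {"dp": [116, 417, -80], "dr": [0, 0, 8.4], "gripper": 0}, {"dp": [116, 417, -105], "dr": [0, 0, 8.4], "gripper": 0}, {"dp": [116, 417, -105], "dr": [0, 0, 8.4], "gripper": 0}]'

```text
clock: 2.5
eef_pos: [0.5378, 0.3407, 0.2161]
ee_rot: [[0.0, 1.0, -0.007], [1.0, -0.0, -0.006], [-0.006, -0.007, -1.0]]
contact_force: [-0.5, -1.4, 0.6]
opening: 0.0881
grip_force: 0.0
```

```bash
python3 - <<'E'
from h import *
s=robot.sense();print(s["eef_pos"],s["joints"],s["contact_force"])
im=get_image("scene");cv2.imwrite("pics/s1.png",cv2.resize(im["pixels"][100:320,200:420],None,fx=2.7,fy=2.7))
E
```

```text
[0.53776921 0.34073097 0.21609042] [-19.88462606  43.08122666 -31.6729938   86.24669907  24.87942145
  58.35530192 -58.03731574] [-0.477448   -1.42322053  0.64816374]
```

View pics/s1.png

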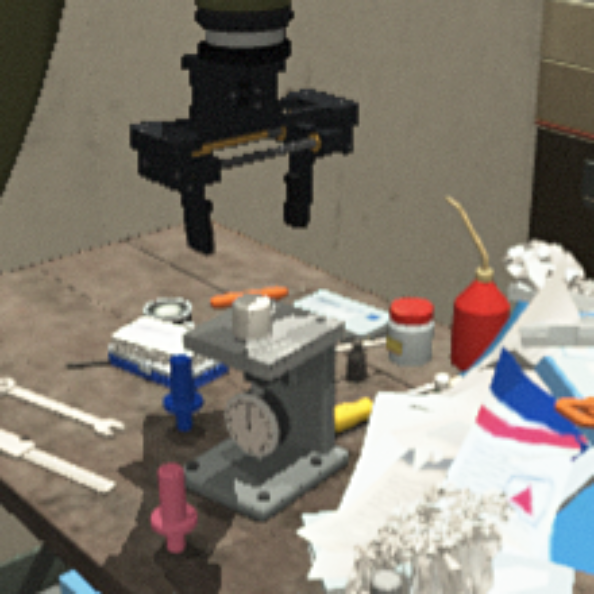

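The open fingers (tips at about (200,245) and (298,222) in the crop) straddle the cap at (252,315). Descend.

move_arm --targets '[{"dp": [0, 0, -20], "dr": [0, 0, 0], "gripper": 0}, {"dp": [0, 0, -40], "dr": [0, 0, 0], "gripper": 0}, {"dp": [0, 0, -55], "dr": [0, 0, 0], "gripper": 0}, {"dp": [0, 0, -62], "dr": [0, 0, 0], "gripper": 0}, {"dp": [0, 0, -62], "dr": [0, 0, 0], "gripper": 0}, {"dp": [0, 0, -62], "dr": [0, 0, 0], "gripper": 0}]'

```text
clock: 3.15
eef_pos: [0.5406, 0.3432, 0.1597]
ee_rot: [[0.002, 1.0, 0.001], [1.0, -0.002, 0.001], [0.001, 0.001, -1.0]]
contact_force: [0.3, 0.1, 0.2]
opening: 0.0882
grip_force: 0.0
```

move_arm --squeeze 10 --targets '[{"dp": [0, 1, -4], "dr": [0, 0, 0], "gripper": 0}, {"dp": [0, 1, -4], "dr": [0, 0, 0], "gripper": 1}, {"dp": [0, 1, -4], "dr": [0, 0, 0], "gripper": 1}, {"dp": [0, 1, -4], "dr": [0, 0, 0], "gripper": 1}, {"dp": [0, 1, -4], "dr": [0, 0, 0], "gripper": 1}, {"dp": [0, 1, -4], "dr": [0, 0, 0], "gripper": 1}, {"dp": [0, 1, -4], "dr": [0, 0, 0], "gripper": 1}, {"dp": [0, 1, -4], "dr": [0, 0, 0], "gripper": 1}, {"dp": [0, 1, -4], "dr": [0, 0, 0], "gripper": 1}, {"dp": [0, 1, -4], "dr": [0, 0, 0], "gripper": 1}]'

```text
clock: 4.15
eef_pos: [0.5401, 0.3437, 0.1546]
ee_rot: [[0.002, 1.0, 0.0], [1.0, -0.002, -0.0], [-0.0, 0.0, -1.0]]
contact_force: [0.1, 0.3, 0.5]
opening: 0.0347
grip_force: 10.0
```

move_arm --targets '[{"dp": [0, 0, 20], "dr": [0, 0, 0], "gripper": 1}, {"dp": [0, 0, 50], "dr": [0, 0, 0], "gripper": 1}, {"dp": [-25, -28, 50], "dr": [0, 0, 0], "gripper": 1}, {"dp": [-50, -56, 50], "dr": [0, 0, 0], "gripper": 1}, {"dp": [-75, -84, 50], "dr": [0, 0, 0], "gripper": 1}, {"dp": [-100, -112, 50], "dr": [0, 0, 0], "gripper": 1}, {"dp": [-125, -140, 50], "dr": [0, 0, 0], "gripper": 1}, {"dp": [-140, -154, 40], "dr": [0, 0, 0], "gripper": 1}, {"dp": [-140, -154, 10], "dr": [0, 0, 0], "gripper": 1}, {"dp": [-140, -154, -30], "dr": [0, 0, 0], "gripper": 1}, {"dp": [-140, -154, -70], "dr": [0, 0, 0], "gripper": 1}, {"dp": [-140, -154, -100], "dr": [0, 0, 0], "gripper": 1}]'

```text
clock: 5.35
eef_pos: [0.3999, 0.1897, 0.0531]
ee_rot: [[0.001, 1.0, -0.001], [1.0, -0.001, 0.0], [0.0, -0.001, -1.0]]
contact_force: [0.3, 0.0, -0.5]
opening: 0.0348
grip_force: 10.0
```

move_arm --targets '[{"dp": [0, 0, -20], "dr": [0, 0, 0], "gripper": 1}, {"dp": [0, 0, -35], "dr": [0, 0, 0], "gripper": 1}, {"dp": [0, 0, -42], "dr": [0, 0, 0], "gripper": 1}, {"dp": [0, 0, -45], "dr": [0, 0, 0], "gripper": 1}, {"dp": [0, 0, -45], "dr": [0, 0, 0], "gripper": 1}, {"dp": [0, 0, -45], "dr": [0, 0, 0], "gripper": 1}]'

```text
clock: 5.95
eef_pos: [0.4003, 0.1902, 0.0095]
ee_rot: [[0.001, 1.0, 0.0], [1.0, -0.001, 0.001], [0.001, 0.0, -1.0]]
contact_force: [-0.5, -0.7, -0.5]
opening: 0.0347
grip_force: 10.0
```

move_arm --targets '[{"dp": [0, 0, -2], "dr": [0, 0, 0], "gripper": 1}, {"dp": [0, 0, -4], "dr": [0, 0, 0], "gripper": 1}, {"dp": [0, 0, -5], "dr": [0, 0, 0], "gripper": 1}, {"dp": [0, 0, -5], "dr": [0, 0, 0], "gripper": 1}, {"dp": [0, 0, -5], "dr": [0, 0, 0], "gripper": 1}]'

```text
clock: 6.45
eef_pos: [0.4003, 0.1899, 0.0048]
ee_rot: [[0.002, 1.0, 0.0], [1.0, -0.002, 0.0], [0.0, 0.0, -1.0]]
contact_force: [0.5, 0.1, 0.7]
opening: 0.0342
grip_force: 10.0
```

move_arm --targets '[{"dp": [0, 0, 0], "dr": [0, 0, 0], "gripper": 0.6}, {"dp": [0, 0, 0], "dr": [0, 0, 0], "gripper": 0.4}, {"dp": [0, 0, 0], "dr": [0, 0, 0], "gripper": 0.3}, {"dp": [0, 0, 0], "dr": [0, 0, 0], "gripper": 0.3}, {"dp": [0, 0, 10], "dr": [0, 0, 0], "gripper": 0.3}, {"dp": [0, 0, 35], "dr": [0, 0, 0], "gripper": 0.3}, {"dp": [0, 0, 75], "dr": [0, 0, 0], "gripper": 0.3}, {"dp": [0, 0, 115], "dr": [0, 0, 0], "gripper": 0.3}, {"dp": [0, 0, 155], "dr": [0, 0, -5], "gripper": 0.3}, {"dp": [0, -20, 165], "dr": [0, 0, -13], "gripper": 0.3}, {"dp": [5, -40, 165], "dr": [0, 0, -21], "gripper": 0.3}, {"dp": [10, -60, 165], "dr": [0, 0, -29], "gripper": 0.3}]'

```text
clock: 7.65
eef_pos: [0.4102, 0.1288, 0.1703]
ee_rot: [[0.491, 0.871, 0.001], [0.871, -0.491, 0.0], [0.001, 0.001, -1.0]]
contact_force: [0.2, 0.1, 0.3]
opening: 0.0618
grip_force: 0.0
```

move_arm --targets '[{"dp": [3, -10, 0], "dr": [0, 0, -8], "gripper": 0.4}, {"dp": [6, -20, 0], "dr": [0, 0, -16], "gripper": 0.4}, {"dp": [10, -30, 0], "dr": [0, 0, -24], "gripper": 0.4}, {"dp": [14, -40, 0], "dr": [0, 0, -32], "gripper": 0.4}, {"dp": [18, -50, 0], "dr": [0, 0, -40], "gripper": 0.4}, {"dp": [22, -60, 0], "dr": [0, 0, -48], "gripper": 0.4}, {"dp": [26, -70, 0], "dr": [0, 0, -56], "gripper": 0.4}, {"dp": [26, -70, 0], "dr": [0, 0, -63], "gripper": 0.4}, {"dp": [26, -70, 0], "dr": [0, 0, -63], "gripper": 0.4}, {"dp": [26, -70, 0], "dr": [0, 0, -63], "gripper": 0.4}]'

```text
clock: 8.65
eef_pos: [0.4358, 0.0599, 0.1696]
ee_rot: [[0.999, -0.033, -0.0], [-0.033, -0.999, -0.0], [-0.0, 0.0, -1.0]]
contact_force: [-0.4, -0.4, 0.0]
opening: 0.0527
grip_force: 0.0
```

```bash
python3 - <<'E'
from h import *
import pickle
s=robot.sense();print(s["eef_pos"],s["joints"],s["opening"])
d={n:get_image(n) for n in("scene","top")};pickle.dump(d,open("d1.pkl","wb"))
S=d["scene"];t=d["top"]
a=cv2.resize(S["pixels"][195:255,255:355],None,fx=4,fy=4,interpolation=cv2.INTER_CUBIC)
b=cv2.resize(S["pixels"][270:360,290:390],None,fx=4,fy=4,interpolation=cv2.INTER_CUBIC)
c=cv2.resize(t["pixels"][225:325,280:380],None,fx=4,fy=4,interpolation=cv2.INTER_CUBIC)
e=cv2.resize(t["pixels"][270:320,380:480],None,fx=4,fy=4,interpolation=cv2.INTER_CUBIC)
cv2.imwrite("pics/c3.png",np.hstack([np.vstack([a,b]),np.vstack([c,e])]))
E
```

```text
[0.43581602 0.05990131 0.16964214] [  -3.52913922   31.33244301  -15.67796315  123.14104348   17.65645302
   27.61863596 -124.65391493] 0.05274581169217834
```

View pics/c3.png

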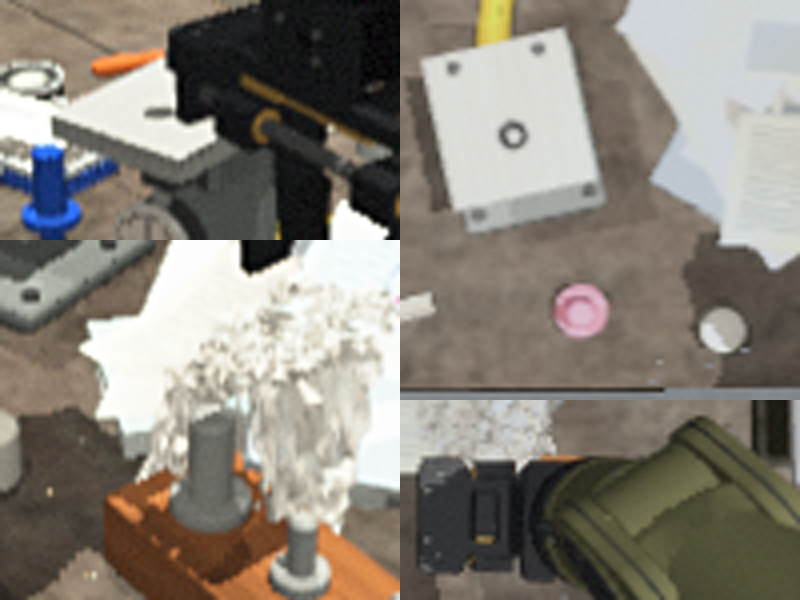

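Cap stands at scene-crop left and top crop (723,330), and the bore is open at top crop (513,134), i.e. pixel (308,258). The gripper is over the wide pin; descend and grip.

move_arm --squeeze 45 --targets '[{"dp": [1, -1, -25], "dr": [0, 0, 0], "gripper": 0.4}, {"dp": [1, -1, -50], "dr": [0, 0, 0], "gripper": 0.4}, {"dp": [1, -1, -75], "dr": [0, 0, 0], "gripper": 0.4}, {"dp": [1, -1, -95], "dr": [0, 0, 0], "gripper": 0.4}, {"dp": [1, -1, -108], "dr": [0, 0, 0], "gripper": 0.4}, {"dp": [1, -1, -115], "dr": [0, 0, 0], "gripper": 0.4}, {"dp": [1, -1, -115], "dr": [0, 0, 0], "gripper": 0.4}, {"dp": [1, -1, -115], "dr": [0, 0, 0], "gripper": 0.4}]'

```text
clock: 9.55
eef_pos: [0.4373, 0.0589, 0.055]
ee_rot: [[0.999, -0.036, 0.0], [-0.036, -0.999, 0.0], [0.0, -0.0, -1.0]]
contact_force: [-0.0, -0.1, 0.3]
opening: 0.0531
grip_force: 0.0
```

```bash
python3 - <<'E'
from h import *
import pickle
d=pickle.load(open("d1.pkl","rb"));S=d["scene"];t=d["top"]
g=cv2.cvtColor(t["pixels"],cv2.COLOR_BGR2GRAY)
r=cv2.resize(g[248:270,297:319],None,fx=8,fy=8,interpolation=cv2.INTER_CUBIC)
for th in(120,150,175):
    for c in cv2.findContours((r<th).astype(np.uint8),0,2)[0]:
        if cv2.contourArea(c)>500:
            (x,y),(w,h),_=cv2.fitEllipse(c);p=((x+.5)/8-.5+297,(y+.5)/8-.5+248);print("bore",th,np.round(p,2),w/8,h/8,onz(t,*p,.15).round(4))
print("scene bore",onz(S,294.6,222.6,.15).round(4))
hs=g[295:320,348:373];rr=cv2.resize(hs,None,fx=8,fy=8,interpolation=cv2.INTER_CUBIC)
for th in(150,165,180):
    for c in cv2.findContours((rr>th).astype(np.uint8),0,2)[0]:
        if cv2.contourArea(c)>1500:
            (x,y),(w,h),_=cv2.fitEllipse(c);p=((x+.5)/8-.5+348,(y+.5)/8-.5+295);print("cap",th,np.round(p,2),w/8,h/8,onz(t,*p,.031).round(4))
E
```

```text
bore 120 [307.83 258.29] 5.622561454772949 5.801540374755859 [0.5438 0.343  0.15  ]
bore 150 [307.77 258.35] 6.746780872344971 6.890960693359375 [0.5437 0.3431 0.15  ]
bore 175 [307.78 258.33] 7.29404878616333 7.532697677612305 [0.5437 0.3431 0.15  ]
scene bore [0.5402 0.3395 0.15  ]
cap 150 [359.98 307.35] 10.360355377197266 10.638665199279785 [0.402 0.193 0.031]
cap 165 [359.83 307.46] 9.80003547668457 10.0129976272583 [0.4017 0.1935 0.031 ]
cap 180 [358.07 308.94] 4.660461902618408 9.501631736755371 [0.3973 0.1988 0.031 ]
```

move_arm --squeeze 45 --targets '[{"dp": [0, 0, 0], "dr": [0, 0, 0], "gripper": 1}, {"dp": [0, 0, 0], "dr": [0, 0, 0], "gripper": 1}, {"dp": [0, 0, 0], "dr": [0, 0, 0], "gripper": 1}, {"dp": [0, 0, 0], "dr": [0, 0, 0], "gripper": 1}, {"dp": [0, 0, 0], "dr": [0, 0, 0], "gripper": 1}, {"dp": [0, 0, 0], "dr": [0, 0, 0], "gripper": 1}, {"dp": [0, 0, 0], "dr": [0, 0, 0], "gripper": 1}, {"dp": [0, 0, 0], "dr": [0, 0, 0], "gripper": 1}]'

```text
clock: 10.35
eef_pos: [0.4372, 0.0584, 0.0548]
ee_rot: [[0.999, -0.037, 0.0], [-0.037, -0.999, -0.0], [0.0, 0.0, -1.0]]
contact_force: [0.2, -1.0, 5.3]
opening: 0.0202
grip_force: 45.0
```

move_arm --targets '[{"dp": [0, 0, 10], "dr": [0, 0, 0], "gripper": 1}, {"dp": [0, 0, 30], "dr": [0, 0, 0], "gripper": 1}, {"dp": [0, 0, 60], "dr": [0, 0, 0], "gripper": 1}, {"dp": [0, 0, 100], "dr": [0, 0, 0], "gripper": 1}, {"dp": [0, 0, 140], "dr": [0, 0, 0], "gripper": 1}, {"dp": [0, 0, 165], "dr": [0, 0, 0], "gripper": 1}, {"dp": [13, 35, 165], "dr": [0, 0, 7], "gripper": 1}, {"dp": [26, 70, 165], "dr": [0, 0, 14], "gripper": 1}, {"dp": [39, 105, 165], "dr": [0, 0, 21], "gripper": 1}, {"dp": [52, 140, 165], "dr": [0, 0, 28], "gripper": 1}, {"dp": [65, 175, 165], "dr": [0, 0, 35], "gripper": 1}, {"dp": [78, 210, 165], "dr": [0, 0, 42], "gripper": 1}]'

```text
clock: 11.55
eef_pos: [0.5146, 0.2698, 0.2187]
ee_rot: [[0.763, 0.646, -0.002], [0.646, -0.763, -0.001], [-0.002, -0.0, -1.0]]
contact_force: [0.2, 0.9, -2.6]
opening: 0.0206
grip_force: 45.0
```

move_arm --targets '[{"dp": [9, 24, 0], "dr": [0, 0, 7], "gripper": 1}, {"dp": [18, 48, 0], "dr": [0, 0, 14], "gripper": 1}, {"dp": [27, 73, 0], "dr": [0, 0, 20], "gripper": 1}, {"dp": [27, 73, 0], "dr": [0, 0, 20], "gripper": 1}, {"dp": [27, 73, -10], "dr": [0, 0, 20], "gripper": 1}, {"dp": [27, 73, -15], "dr": [0, 0, 20], "gripper": 1}, {"dp": [27, 73, -15], "dr": [0, 0, 20], "gripper": 1}, {"dp": [27, 73, -15], "dr": [0, 0, 20], "gripper": 1}]'

```text
clock: 12.35
eef_pos: [0.542, 0.3406, 0.2043]
ee_rot: [[0.502, 0.865, -0.0], [0.865, -0.502, -0.001], [-0.001, 0.0, -1.0]]
contact_force: [0.2, 0.4, -2.0]
opening: 0.0202
grip_force: 45.0
```

```bash
python3 - <<'E'
from h import *
import pickle
s=robot.sense();print(s["eef_pos"],s["joints"],s["opening"],s["contact_force"])
d={n:get_image(n) for n in("scene","top")};pickle.dump(d,open("d2.pkl","wb"))
S=d["scene"]
cv2.imwrite("pics/c4.png",cv2.resize(S["pixels"][160:250,240:360],None,fx=6,fy=6,interpolation=cv2.INTER_CUBIC))
E
```

```text
[0.54197484 0.34063466 0.20430318] [-18.07746137  44.54738907 -34.93105611  86.77271408  28.38139859
  57.79167316 -90.76935353] 0.020188007670699115 [ 0.24466762  0.41061612 -1.97526673]
```

View pics/c4.png

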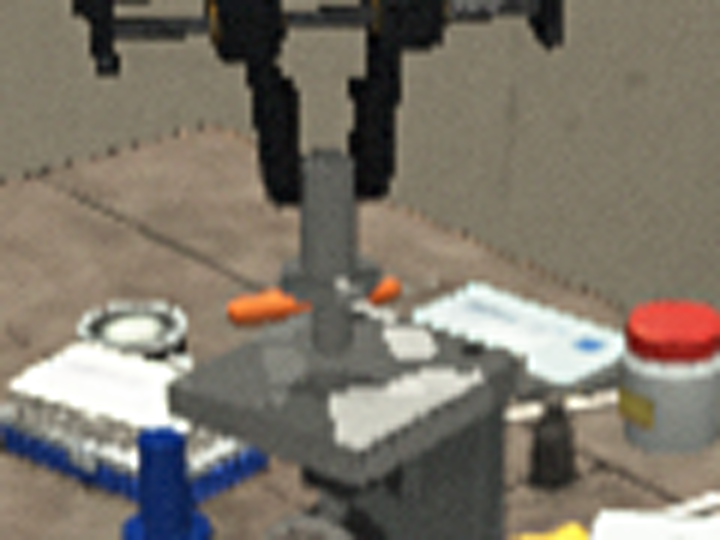

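```bash
python3 - <<'E'
from h import *
import pickle
d=pickle.load(open("d2.pkl","rb"));S=d["scene"]
c=lambda P:((proj(S,P)-[240,160]+.5)*6).round(0)
P=np.array([.542,.3406,.2043])
for z in(0,-.041,-.015,-.007,.039):print(z,c(P+[0,0,z]))
print("bore .542,.3412",c([.542,.3412,.15]),"corner check +10x",c([.552,.3412,.15]),"+10y",c([.542,.3512,.15]))
g=cv2.cvtColor(S["pixels"],cv2.COLOR_BGR2GRAY)
for v in(188,190,192,194,196,198,204,207,210,212,214,216,218,220):print(v,g[v,282:306])
E
```

```text
0 [329. 250.]
-0.041 [332. 346.]
-0.015 [330. 285.]
-0.007 [329. 266.]
0.039 [326. 155.]
bore .542,.3412 [332. 376.] corner check +10x [351. 369.] +10y [316. 368.]
188 [137  75  19  22  21  18  14  21  66  93  94  97 102  93  92  93  81  19
  14  16  14  19  13  43]
190 [148 120  26  17  19  24  14  18  52  90  88  95  93  96  98  88  85  18
  10  18  19  21  42 123]
192 [150 149  77  21   8  13  10  14  52  89  90  96  97  93  93  92  82  30
  23  19  17  38  75 125]
194 [127 122 133 109  71  91  91  78  74  90  94  95  96  97  96  87  84  98
 134 145 141 140 132 117]
196 [130 130 131 133 129 132 136 136  85  87  88  95  96  93  94  88  80 106
 145 148 146 145 141 144]
198 [129 127 124 122 120 121 130 126  75  87  91  93  97  96  95  89  81 105
 144 143 143 143 139 135]
204 [147 141 144 139 136 110 115 114  85  88  91  97  97  93  94  89  76  88
 104  99 102 112 130 127]
207 [106 112 124 133 101  73  77  82  85  81  83  81  80  98 174 181 118 103
  95  78  85 130 161 150]
210 [168 166 166 166 163 160 152 114 105  97  90  89  89  90 101  97 116 157
 169 151  94  85  97 101]
212 [110 102  93  90  81  86 104 107 119 111  82  93  95  92  89  78  74  69
  84 148 205 194 210 189]
214 [ 99 106 118 126 129 136 132 128 123 111  87  95  96  92  90  86  86 110
 108 114 103 114 171 172]
216 [130 125 122 121 121 127 120 109 112 105  79  88  93  94  90  82  82 111
 110 111 106 124 196 222]
218 [105 113 132 134 132 131 133 119 112 107  97  87  90  94  88  93 102 108
 109 109 105 106 117 187]
220 [108 112 131 131 133 127 133 133 129 111 108 109 114 111 109 108 109 107
 110 110 112 115 108 102]
```

```bash
python3 - <<'E'
from h import *
import pickle
d=pickle.load(open("d1.pkl","rb"));S=d["scene"]
g=cv2.cvtColor(S["pixels"],cv2.COLOR_BGR2GRAY)
for v in range(218,228):print(v,g[v,286:304])
r=cv2.resize(g[216:230,286:302],None,fx=8,fy=8,interpolation=cv2.INTER_CUBIC)
for th in(120,140,160,180):
    for c in cv2.findContours((r<th).astype(np.uint8),0,2)[0]:
        if cv2.contourArea(c)>300:
            (x,y),(w,h),_=cv2.fitEllipse(c);p=((x+.5)/8-.5+286,(y+.5)/8-.5+216);print(th,np.round(p,2),w/8,h/8,onz(S,*p,.15).round(4))
# projected outline of a 19 mm bore
a=[proj(S,[.542+.0095*np.cos(q),.3412+.0095*np.sin(q),.15]) for q in np.linspace(0,6.28,37)];print(np.min(a,0),np.max(a,0))
# pin outline now: subpixel edges of nose / shank
S=d2=pickle.load(open("d2.pkl","rb"))["scene"]
P=np.array([.542,.3406,.2043])
for z in(.03,.02,0,-.03,-.035):print(z,proj(S,P+[0,0,z]))
E
```

```text
218 [237 237 237 237 237 234 236 236 237 238 240 243 226  50   9  22  24  22]
219 [236 236 236 236 237 237 237 237 239 238 239 246 253  62  11  20  15  16]
220 [236 236 235 236 238 240 239 241 243 240 238 244 251  64   5  26  19  23]
221 [235 235 237 238 238 234 214 214 219 211 207 215 235  61   7  20  19  18]
222 [233 237 236 238 231 187 142 130 112 117 117 126 174  41  11  18  20  21]
223 [236 237 235 237 227 133 102 102  99  98  94 115 138  33  17  16  18  14]
224 [236 236 236 236 236 195 184 168 166 165 186 203 209  95  27  15  11  23]
225 [234 236 234 236 237 239 241 230 233 236 243 245 248 196 124  54  42  93]
226 [236 235 236 236 234 238 237 240 238 239 238 239 242 242 221 183 173 202]
227 [237 236 235 235 236 236 236 236 236 235 236 235 238 239 240 244 245 243]
120 [294.4  222.71] 1.4707341194152832 6.252474308013916 [0.5394 0.3393 0.15  ]
120 [300.44 220.19] 4.3678131103515625 10.719781875610352 [0.5591 0.3411 0.15  ]
140 [294.34 222.72] 1.9803837537765503 6.836298942565918 [0.5393 0.3393 0.15  ]
140 [300.47 220.32] 4.983186721801758 10.497936248779297 [0.5587 0.3404 0.15  ]
160 [295.65 225.08] 9.155414581298828 17.970304489135742 [0.5337 0.327  0.15  ]
180 [294.22 260.74] 28.21713638305664 79.42809295654297 [0.4295 0.1967 0.15  ]
[290.77721745 220.46014849] [298.74820866 223.86626576]
0.03 [293.957516   189.02769329]
0.02 [294.07448896 193.0927343 ]
0 [294.30574748 201.11883079]
-0.03 [294.64603987 212.90365562]
-0.035 [294.70199883 214.83871508]
```

The pin hangs upright with its nose end at about crop (333,348), directly above the bore (332,377). Descend carefully.

move_arm --targets '[{"dp": [0, 0, -5], "dr": [0, 0, 0], "gripper": 1}, {"dp": [0, 0, -9], "dr": [0, 0, 0], "gripper": 1}, {"dp": [0, 0, -12], "dr": [0, 0, 0], "gripper": 1}, {"dp": [0, 0, -14], "dr": [0, 0, 0], "gripper": 1}, {"dp": [0, 0, -16], "dr": [0, 0, 0], "gripper": 1}, {"dp": [0, 0, -16], "dr": [0, 0, 0], "gripper": 1}]'

```text
clock: 13.05
eef_pos: [0.542, 0.3416, 0.1883]
ee_rot: [[0.501, 0.865, -0.0], [0.865, -0.501, -0.0], [-0.0, -0.0, -1.0]]
contact_force: [-0.4, 0.4, -2.0]
opening: 0.0202
grip_force: 45.0
```

move_arm --targets '[{"dp": [0, 0, -1.5], "dr": [0, 0, 0], "gripper": 1}, {"dp": [0, 0, -3], "dr": [0, 0, 0], "gripper": 1}, {"dp": [0, 0, -4.5], "dr": [0, 0, 0], "gripper": 1}, {"dp": [0, 0, -6], "dr": [0, 0, 0], "gripper": 1}, {"dp": [0, 0, -6], "dr": [0, 0, 0], "gripper": 1}]'

```text
clock: 13.55
eef_pos: [0.5419, 0.3416, 0.1824]
ee_rot: [[0.501, 0.865, -0.0], [0.865, -0.501, -0.0], [-0.0, -0.0, -1.0]]
contact_force: [-0.3, 0.4, -3.5]
opening: 0.0204
grip_force: 45.0
```

In the bore without resistance. Continue towards the plunger.

move_arm --targets '[{"dp": [0, 0, -2], "dr": [0, 0, 0], "gripper": 1}, {"dp": [0, 0, -4], "dr": [0, 0, 0], "gripper": 1}, {"dp": [0, 0, -6], "dr": [0, 0, 0], "gripper": 1}, {"dp": [0, 0, -8], "dr": [0, 0, 0], "gripper": 1}, {"dp": [0, 0, -9.5], "dr": [0, 0, 0], "gripper": 1}, {"dp": [0, 0, -9.5], "dr": [0, 0, 0], "gripper": 1}]'

```text
clock: 14.15
eef_pos: [0.5423, 0.3422, 0.1737]
ee_rot: [[0.501, 0.865, 0.001], [0.865, -0.501, 0.001], [0.001, 0.0, -1.0]]
contact_force: [-0.2, -0.8, 3.0]
opening: 0.0204
grip_force: 45.0
```

move_arm --targets '[{"dp": [0, 0, -1.5], "dr": [0, 0, 0], "gripper": 1}, {"dp": [0, 0, -3], "dr": [0, 0, 0], "gripper": 1}, {"dp": [0, 0, -4.5], "dr": [0, 0, 0], "gripper": 1}, {"dp": [0, 0, -6], "dr": [0, 0, 0], "gripper": 1}, {"dp": [0, 0, -7], "dr": [0, 0, 0], "gripper": 1}, {"dp": [0, 0, -7], "dr": [0, 0, 0], "gripper": 1}]'

```text
clock: 14.75
eef_pos: [0.5424, 0.3422, 0.1668]
ee_rot: [[0.501, 0.865, 0.001], [0.865, -0.501, 0.001], [0.001, 0.0, -1.0]]
contact_force: [-0.8, -0.5, 7.4]
opening: 0.0203
grip_force: 45.0
```

move_arm --squeeze 55 --targets '[{"dp": [0, 0, -0.5], "dr": [0, 0, 0], "gripper": 1}, {"dp": [0, 0, -1], "dr": [0, 0, 0], "gripper": 1}, {"dp": [0, 0, -1.5], "dr": [0, 0, 0], "gripper": 1}, {"dp": [0, 0, -1.5], "dr": [0, 0, 0], "gripper": 1}, {"dp": [0, 0, -1.5], "dr": [0, 0, 0], "gripper": 1}]'

```text
clock: 15.25
eef_pos: [0.5425, 0.3424, 0.1656]
ee_rot: [[0.501, 0.865, 0.001], [0.865, -0.501, 0.001], [0.002, 0.001, -1.0]]
contact_force: [-0.6, -0.5, 8.0]
opening: 0.0203
grip_force: 55.0
```

move_arm --targets '[{"dp": [0, 0, -0.5], "dr": [0, 0, 0], "gripper": 1}, {"dp": [0, 0, -1], "dr": [0, 0, 0], "gripper": 1}, {"dp": [0, 0, -1], "dr": [0, 0, 0], "gripper": 1}, {"dp": [0, 0, -1], "dr": [0, 0, 0], "gripper": 1}]'

```text
clock: 15.65
eef_pos: [0.5426, 0.3424, 0.1651]
ee_rot: [[0.501, 0.865, 0.002], [0.865, -0.501, 0.001], [0.002, 0.001, -1.0]]
contact_force: [-1.6, -0.9, 10.0]
opening: 0.0204
grip_force: 55.0
```

move_arm --targets '[{"dp": [0, 0, -0.5], "dr": [0, 0, 0], "gripper": 1}, {"dp": [0, 0, -1], "dr": [0, 0, 0], "gripper": 1}, {"dp": [0, 0, -1], "dr": [0, 0, 0], "gripper": 1}, {"dp": [0, 0, -1], "dr": [0, 0, 0], "gripper": 1}]'

```text
clock: 16.05
eef_pos: [0.5426, 0.3424, 0.165]
ee_rot: [[0.502, 0.865, 0.002], [0.865, -0.502, 0.001], [0.002, 0.001, -1.0]]
contact_force: [-2.0, -2.2, 15.0]
opening: 0.0205
grip_force: 55.0
```

move_arm --targets '[{"dp": [0, 0, -0.5], "dr": [0, 0, 0], "gripper": 1}, {"dp": [0, 0, -0.8], "dr": [0, 0, 0], "gripper": 1}, {"dp": [0, 0, -0.8], "dr": [0, 0, 0], "gripper": 1}, {"dp": [0, 0, -0.8], "dr": [0, 0, 0], "gripper": 1}, {"dp": [0, 0, -0.8], "dr": [0, 0, 0], "gripper": 1}, {"dp": [0, 0, -0.8], "dr": [0, 0, 0], "gripper": 1}, {"dp": [0, 0, -0.8], "dr": [0, 0, 0], "gripper": 1}, {"dp": [0, 0, -0.8], "dr": [0, 0, 0], "gripper": 1}]'

```text
clock: 16.85
eef_pos: [0.5427, 0.3424, 0.1649]
ee_rot: [[0.502, 0.865, 0.003], [0.865, -0.502, 0.001], [0.003, 0.002, -1.0]]
contact_force: [-3.1, -4.2, 19.1]
opening: 0.0204
grip_force: 55.0
```

```bash
python3 - <<'E'
from h import *
S=get_image("scene");s=robot.sense();print(s["eef_pos"],s["contact_force"],s["moment"],s["opening"])
a=cv2.resize(S["pixels"][170:250,240:340],None,fx=4,fy=4,interpolation=cv2.INTER_CUBIC)
b=cv2.resize(S["pixels"][250:330,240:340],None,fx=4,fy=4,interpolation=cv2.INTER_CUBIC)
cv2.imwrite("pics/c5.png",np.hstack([a,b]))
E
```

```text
[0.5426682  0.34244302 0.16494513] [-3.15618002 -3.83376702 19.53962235] [-0.79459473  0.84989551  0.01690133] 0.020286640426322784
```

View pics/c5.png

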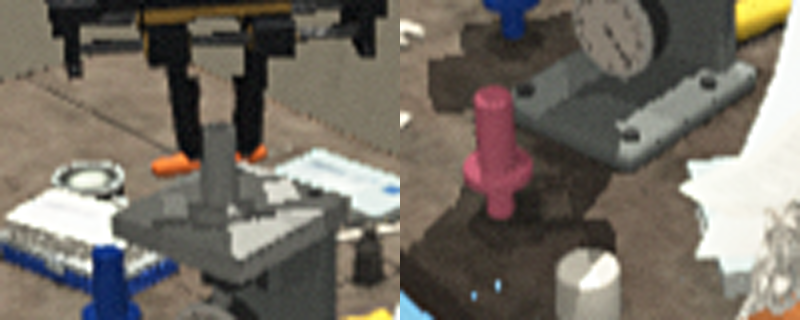

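The collar sits on the table with the pin upright at crop (217,165). The dial needle has turned, and the cap stands upright at (588,285). The push on the table beyond the spring is about 10 N, so I hand in.

```bash
python3 -c "
from rig import sign_off
print(sign_off())"
```

```text
the job is handed in; nothing more can be done
None
```

I handed the job in at about 17 s of the 56 s allowed: the dust cap stands upright on the bench, and the wide pin is seated in the bore and still held down with roughly 10 N on the table beyond the spring. The hand-in returned no verdict, so I don't know how it was judged.

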